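# Seal a sample jar in the gasketed chamber

### The job

Stand the squat screw-cap sample jar upright on the floor inside the open storage chamber (set it down, do not drop it, and do not knock it over), then swing the chamber's lid shut over it. With the lid down on its gasket, turn both T-handle latches on the lid clockwise, a quarter turn until they stop, so that the lid is drawn tight and stays so. Leave the tall bottle and the beaker standing where they are.

Things in the scene. Friction and masses are not known exactly. Their poses are not given: they have to be found in the camera images.
- chamber: Grey open-topped metal box fixed to the bench, 260 mm along its x, 190 mm along its y, rim 120 mm high, walls and floor 10 mm thick. Origin: centre of its underside; z up. Place and yaw vary. Lid hinge along its +y top edge, latches along its -y (front) edge. Two steel keepers stand 18 mm inwards from the front wall's inner face, 100 to 110 mm above the bench, under the latches.
- lid (a joint): Hinge of the aluminium lid (plate 260 mm along x, 12 mm thick, reaching 200 mm from the hinge), rad. 0 = drawn tight, about 0.03 = resting loosely on the gasket, 1.57 = upright, 2.0 = stop, leaning back. Starts open at 1.65 to 1.85. The stiff hinge holds it above about 1.0; pushed below about 0.8 it sinks shut by its weight within 2 s.
- lid_edge (a point): Middle of the lid's free edge, on its outer face (the face that is on top when shut), 200 mm from the hinge.
- latch_a (a joint): Angle of the T-handle nearer the robot (chamber x = -70 mm, 155 mm from the hinge), rad, clockwise seen from outside: 0 = free, bar parallel to the hinge; 1.57 = stop, fully turned, bar square to the hinge. Starts at 0 to 0.25. Its pawl meets the keeper at about 0.5 and draws the lid down until about 1.1 (about 0.2 N m). Stays where left. Turned before the lid is shut, it blocks the lid.
- latch_b (a joint): The other, identical T-handle, at chamber x = +70 mm, 155 mm from the hinge.
- latch_a_axis (a point): Centre of latch_a's black bar, on its turning axis (square to the lid). Bar 80 mm long, 16 mm wide, 16 mm thick, its centre 30 mm above the lid's outer face, on a stem 16 mm in diameter.
- latch_b_axis (a point): Same point of latch_b.
- jar: Squat glass sample jar with white screw cap, 60 mm in diameter, 78 mm high, about 0.2 kg. Origin: centre of its underside; z up. Stands on the bench.
- reagent: Tall amber bottle, 64 mm in diameter, 165 mm high; a bystander. Origin: centre of its underside.
- beaker: Open glass beaker, 72 mm in diameter, 90 mm high; a bystander. Origin: centre of its underside.
- lid_hinge (a point): Middle of the lid's hinge line, which is parallel to the chamber's x: at chamber y = +100 mm, z = 122 mm. A black rubber gasket along the front rim stands 8 mm proud until the lid squeezes it down.
Not all that is in view belongs to the job. What is shaped like the jar but green or purple is not meant.

How it is judged:
By the outcome, as a careful person would: the job done as asked, in the order asked, and still so for the second after the job is handed in, with the robot touching nothing.
It also fails if it takes over 72 s, if anything falls off the work surface, if the arm or the gripper's body presses on something with over 40 N, if the wrist force passes 120 N, or if a joint passes its speed limit or range.

### The arm

A 6-joint arm with a two-finger parallel gripper is mounted at the origin on the work surface. World frame = base frame: x ahead of the robot, y to its left, z up, the work surface at z = 0. Lengths are in m, angles in rad, forces in N, time in s.
With the tool pointing down it reaches from about 0.425 to 0.95 m from the base axis. Payload 3.5 kg.
Tool frame: the origin (TCP) lies at the very end of the fingers, on their centre line; the grasp point (between the pads) lies 19 mm behind it; z points along the fingers, y is the direction in which the jaws open and shut (so a half turn about z gives the same grasp; the last joint's range is limited). The gripper opens to 85 mm and grips with 20 to 120 N. Pads are 22 mm wide; open, the fingers measure 114 mm over their backs; the gripper's body (76 mm by 85 mm) begins 54 mm behind the grasp point. The pads swing forward as they close: fully open they stand 13 mm farther back than shut.
Start: joints at [1.095, 0.286, 1.577, -0, 1.279, -0.15], TCP at [0.216, 0.639, 0.231] pointing down, gripper open.
Joint ranges: [-2.77, 2.77], [-0.9, 2.22], [0.21, 2.48], [-1.53, 4.67], [0.24, 2.81], [-2.84, 2.84]. Speed limits (rad/s): [2.79, 2.79, 3.14, 3.14, 3.14, 3.14].

### API

Orientations are given as a unit quaternion [x, y, z, w].
In Python, from plant import get_state, vision, ctrl, cut_out gives the robot as it stands.
- The arm moves only by the tool jog_arm, never from a script. Its argument "commands" is text: rows parted by semicolons, each of 6 numbers parted by spaces: the shift along the world's x, y, z in m, then the turn, a rotation vector about the world's x, y, z in rad. A call has 1 to 20 rows; each row is the pose to reach, as a shift and turn from the pose commanded when the call began; what a row does not reach only later rows make up. A row lasts 1/8 s, in which the tool goes at most 62.5 mm and 10.7 degrees, less where a joint would pass 70% of its speed; a pose out of reach is approached as far as the arm can. A call with a gripper value outside its range is refused whole. "gripper" is the opening in per cent of the stroke, from 0 (shut) to 100 (fully open), set as the call begins (left out, the last holds). The fingers move at their own pace and stop on an object; "grip_force" is the grip in N (left out, the last holds). Time passes only in rows, so rows that repeat a pose let the fingers close. It gives the time, the measured TCP pose, the force and the opening at its end, in the units of the state.
- get_state(): the state, without advancing time (a new reading comes with each control period).
- vision.read_camera(name): name is "scene" or "top" or "wrist"; returns a dict with "frame" (384x512x3 uint8, red, green, blue), "z_map" (384x512 float32, m along the optical axis (not along the pixel's ray), 0 where there is no reading), "fx", "fy", "cx", "cy" (pixels), "R" (3x3) and "t" (3): a world point X has camera coordinates R X + t. Camera axes: x right, y down, z forward; pixel columns grow to the right and rows downward; lengths in m; the calibration is good to about 2 mm. A picture is of the moment at which its call begins.
- ctrl.sign_off(): hands the job in, once; it reports no verdict.
Trained networks look in the newest picture that a camera, given by its name, has taken for a name from the list of things; names that differ only in an ending like _2 or _b are one class to them, and where a whole thing is asked for, a point or a joint stands for the part that bears it (a point fixed in the world has none). Each returns a list of dicts, best first, with "conf" (0 to 1); they miss things now and then, are a little off and sometimes report something else, mostly with a low value. They report only what shows in the picture. A call takes as long as a camera call. They do not tell look-alikes from the thing itself.
- cut_out(camera, query): "pixels" (384x512 bool, what is visible of it) and "box" ([centre column, centre row, width, height] in pixels, round what is visible of it).
The state is a dict: "time": time; "qpos": joint angles; "dq": joint speeds; "joint_efforts": joint torques, N m; "eef_pos": TCP position; "tcp_rot": TCP orientation; "contact_force": force on the tool from outside, world axes, zero at the start; "wrist_torque": the same for the moment, N m; "opening": opening from 0.0 (shut) to 1.0 (fully open).
Only numpy, scipy, OpenCV 4.12 (cv2) and the standard library are available. Lean on these libraries where they do the work, as an engineer would, in place of code of your own. Each camera call takes 0.05 s, during which the arm holds its last target.

## Working session

There is one attempt and no reset: what is moved stays moved. The work goes in short steps, Python scripts to look and compute and a tool call to move; the robot and the scene stay as the last step left them, time stands still between calls to the robot, and variables do not carry over. Pictures are saved under pics/ and viewed, and the job is handed in when it is done.

Besides the shell and the picture viewer there is one more tool, called after "Call:" in YAML: its name, and indented under it one key for each argument. jog_arm: Moves the arm, as the interface text tells. Its arguments: {"type":"object","properties":{"commands":{"type":"string"},"gripper":{"type":"number"},"grip_force":{"type":"number"}},"required":["commands"]}

```bash
mkdir -p pics; ls
cat > h.py <<'E'
import numpy as np,cv2
from plant import get_state, vision, ctrl, cut_out
def cam(n,save=None):
    d=vision.read_camera(n)
    if save: cv2.imwrite('pics/'+save,cv2.cvtColor(d['frame'],cv2.COLOR_RGB2BGR))
    return d
def pts(d,mask=None):
    z=d['z_map'];v,u=np.mgrid[:384,:512]
    m=z>0
    if mask is not None:m&=mask
    zz=z[m];P=np.c_[(u[m]-d['cx'])/d['fx']*zz,(v[m]-d['cy'])/d['fy']*zz,zz]
    return (P-np.array(d['t']))@np.array(d['R'])
E
python3 - <<'E'
from h import *
for n in ('scene','top','wrist'):
    d=cam(n,n+'0.png'); np.savez(n+'0.npz',**d)
    print(n,d['fx'],-np.array(d['R']).T@d['t'])
a=[cv2.imread('pics/%s0.png'%n) for n in('scene','top','wrist')]
s=get_state();print(s)
E
```

```text
pics
scene 380.3260843733104 [0.99052366 0.25520854 0.80534711]
top 377.12160804952515 [ 0.44281935 -0.03718684  0.88295496]
wrist 345.93292041769416 [0.15169387 0.65999762 0.37397521]
{'time': 0.15, 'qpos': array([ 1.09502227e+00,  2.87016068e-01,  1.57785715e+00,  3.74187609e-05,
        1.27858324e+00, -1.50034997e-01]), 'dq': array([-0.00118834, -0.00318956, -0.00504291, -0.00097632, -0.00015994,
        0.00170549]), 'joint_efforts': array([ 9.28414520e-04, -4.06602037e+01, -2.93142378e+01, -1.34401198e-04,
        3.97034775e-03,  1.85784205e-05]), 'eef_pos': array([0.21575457, 0.63904896, 0.23022009]), 'tcp_rot': array([ 1.62155689e-01,  9.86764746e-01, -8.81138043e-04, -3.03902611e-04]), 'contact_force': array([ 0.42186306, -0.53247969,  0.09565753]), 'wrist_torque': array([-0.00546736,  0.00687397, -0.01789488]), 'opening': 0.9966711193498407}
```

View pics/scene0.png

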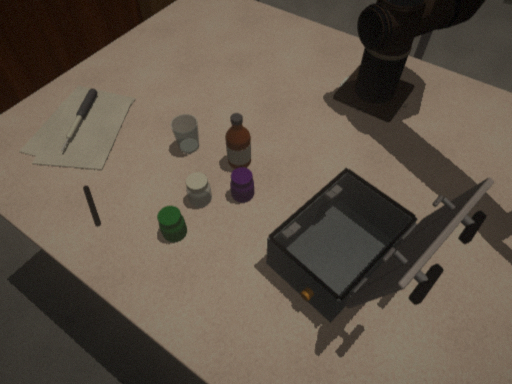

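View pics/top0.png

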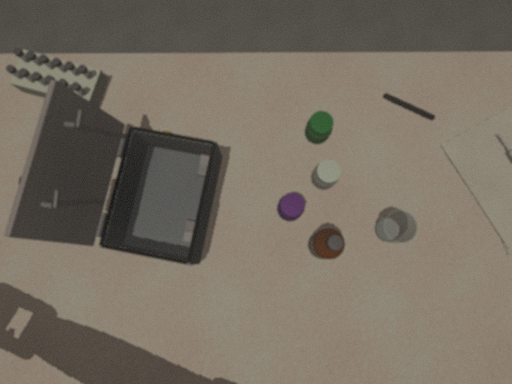

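View pics/wrist0.png

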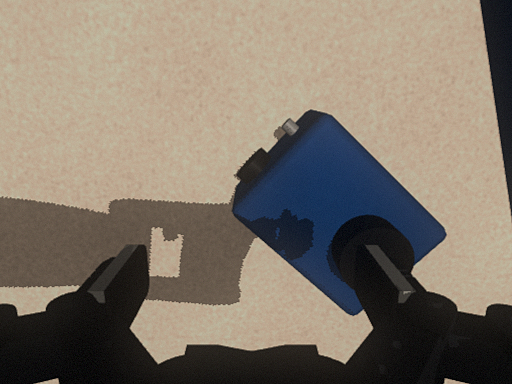

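The scene picture shows the chamber around (340,240), with its lid leaning back to the right. The white-capped jar is at (198,190), purple at (242,184), green at (172,224), bottle at (238,142) and beaker at (186,135). In the top picture the jar is at (327,173).

Run:
```python
from h import *
for n in('top','scene'):
    d=cam(n); print(n,np.array(d['R']).round(3).tolist())
    for q in('jar','reagent','beaker','chamber','lid','latch_a'):
        for r in cut_out(n,q)[:4]:
            P=pts(d,r['pixels'])
            if len(P)<10: print(q,len(P),r['box']);continue
            t=P[P[:,2]>np.percentile(P[:,2],98)-.006]
            print(q,round(r['conf'],2),np.round(r['box'],0),'med',np.median(P,0).round(3),'zmax',np.percentile(P[:,2],98).round(3),'topc',((t.min(0)+t.max(0))/2).round(3),'ext',np.ptp(t,axis=0).round(3))
    # chamber rim
    P=pts(d); m=(P[:,2]>.112)&(P[:,2]<.135)
    print(P[m].min(0),P[m].max(0))
    np.save(n+'_P.npy',P)
```

```text
top [[0.005, -1.0, -0.018], [-0.986, -0.002, -0.167], [0.167, 0.018, -0.986]]
jar 0.81 [291. 205.  29.  32.] med [ 0.546 -0.106  0.078] zmax 0.081 topc [ 0.551 -0.108  0.079] ext [0.052 0.051 0.007]
jar 0.8 [325. 175.  29.  26.] med [ 0.619 -0.183  0.078] zmax 0.081 topc [ 0.625 -0.188  0.08 ] ext [0.051 0.051 0.008]
jar 0.58 [318. 127.  32.  32.] med [ 0.727 -0.172  0.078] zmax 0.081 topc [ 0.736 -0.176  0.079] ext [0.05  0.052 0.007]
jar 0.55 [ 75. 118.  18.  18.] med [0.662 0.269 0.282] zmax 0.287 topc [0.669 0.274 0.285] ext [0.029 0.028 0.009]
reagent 0.92 [325. 244.  36.  38.] med [ 0.465 -0.17   0.116] zmax 0.167 topc [ 0.468 -0.181  0.165] ext [0.028 0.029 0.007]
reagent 0.24 [ 76. 122.  15.  16.] med [0.661 0.269 0.282] zmax 0.287 topc [0.666 0.275 0.285] ext [0.024 0.027 0.009]
beaker 0.89 [395. 225.  40.  36.] med [ 0.506 -0.347  0.048] zmax 0.092 topc [ 0.505 -0.332  0.09 ] ext [0.069 0.07  0.008]
chamber 0.8 [112. 173. 218. 185.] med [0.581 0.266 0.13 ] zmax 0.315 topc [0.596 0.321 0.314] ext [0.254 0.058 0.01 ]
lid 0.63 [ 66. 164. 120. 169.] med [0.586 0.299 0.248] zmax
[... 1263 characters left out ...]
596 0.322 0.313] ext [0.255 0.059 0.008]
lid 0.82 [421. 242. 145. 129.] med [0.628 0.305 0.272] zmax 0.316 topc [0.597 0.321 0.314] ext [0.252 0.057 0.007]
lid 0.38 [380. 246. 223. 153.] med [0.574 0.212 0.103] zmax 0.315 topc [0.596 0.321 0.313] ext [0.255 0.057 0.008]
latch_a 0.98 [411. 275.  61.  57.] med [0.668 0.328 0.271] zmax 0.286 topc [0.669 0.273 0.284] ext [0.029 0.025 0.008]
latch_a 0.58 [460. 220.  53.  51.] med [0.532 0.352 0.272] zmax 0.287 topc [0.532 0.297 0.285] ext [0.028 0.019 0.008]
latch_a 0.17 [419. 244. 149. 130.] med [0.626 0.306 0.272] zmax 0.316 topc [0.596 0.321 0.314] ext [0.255 0.058 0.007]
[-0.01074553 -0.20401609  0.11200517] [0.71397569 0.29204366 0.13499299]
```

Run:
```python
from h import *
P=np.r_[np.load('top_P.npy'),np.load('scene_P.npy')]
R=(P[:,2]>.114)&(P[:,2]<.1235)&(P[:,0]>.42)&(P[:,1]>.05)&(P[:,1]<.32)
Q=P[R]
print('minrect',cv2.minAreaRect(Q[:,:2].astype(np.float32)))
L=P[(P[:,2]>.16)&(P[:,2]<.32)&(P[:,1]>.2)&(P[:,0]>.42)&(P[:,0]<.76)&(P[:,1]<.4)]
E=L[L[:,2]>.309]; print('edge',cv2.minAreaRect(E[:,:2].astype(np.float32)),E[:,2].max())
# optimise yaw/centre
from scipy.optimize import minimize
def cost(p):
    c,s=np.cos(p[2]),np.sin(p[2]);d=Q[:,:2]-p[:2]
    x=d@[c,s];y=d@[-s,c]
    dx=np.minimum(abs(abs(x)-125),1e9) if 0 else abs(abs(x)-.125); dy=abs(abs(y)-.09)
    out=np.maximum(np.minimum(dx,dy)-.005,0)+np.maximum(abs(x)-.13,0)+np.maximum(abs(y)-.095,0)
    return np.minimum(out,.01).mean()
best=min((minimize(cost,[.58+dx,.17+dy,y0],method='Nelder-Mead',options=dict(xatol=1e-5,fatol=1e-9,maxiter=2000)) for dx in(-.02,0,.02) for dy in(-.02,0,.02) for y0 in(-.1,-.2)),key=lambda r:r.fun)
print(best.x,best.fun); p=best.x
c,s=np.cos(p[2]),np.sin(p[2])
def loc(W): d=W[:,:2]-p[:2]; return np.c_[d@[c,s],d@[-s,c],W[:,2]]
q=loc(Q); 
for lo,hi in((-.14,-.1),(.1,.14)):
  m=(q[:,0]>lo)&(q[:,0]<hi); print('x band',np.percentile(q[m],[2,50,98],axis=0).round(4).tolist())
# gasket
g=loc(P);m=(abs(g[:,0])<.1)&(g[:,1]<-.07)&(g[:,1]>-.11)&(g[:,2]>.118)&(g[:,2]<.14);print('gasket',np.percentile(g[m],[2,50,98],axis=0).round(4).tolist())
# lid points in plane angle
g=loc(L);print('lid x',g[:,0].min(),g[:,0].max())
e=g[g[:,2]>.305];print('edge',np.percentile(e,[1,50,99],axis=0).round(4).tolist())
# outer face from scene? angle via fit on x in (-.03..+.03)
m=abs(g[:,0])<.03;f=np.polyfit(g[m,2],g[m,1],1);print('fit',f,np.pi/2+np.arctan(f[0]),np.std(g[m,1]-np.polyval(f,g[m,2])))
m=(g[:,0]>.11);f=np.polyfit(g[m,2],g[m,1],1);print('fit',f,np.pi/2+np.arctan(f[0]),np.std(g[m,1]-np.polyval(f,g[m,2])))
# floor area
m=(abs(loc(P)[:,0])<.1)&(abs(loc(P)[:,1])<.06)&(P[:,2]<.05);print('floor z',np.percentile(P[m,2],[5,50,95]))
# keepers
k=loc(P);m=(abs(k[:,0])<.12)&(abs(k[:,1])<.08)&(k[:,2]>.03)&(k[:,2]<.115);print('inner',np.percentile(k[m],[1,50,99],axis=0).round(3).tolist(),m.sum())
for sx in(-.07,.07):
  mm=m&(abs(k[:,0]-sx)<.03)&(k[:,2]>.09); print(sx,k[mm].min(0),k[mm].max(0)) if mm.any() else None
```

```text
minrect ((0.566848635673523, 0.17248639464378357), (0.19978119432926178, 0.2623775005340576), 79.68778228759766)
edge ((0.5957169532775879, 0.32094448804855347), (0.015265105292201042, 0.26011380553245544), 79.04022979736328) 0.31835395796856514
[ 0.56793592  0.16863361 -0.1862743 ] 0.0007963664967932716
x band [[-0.1294, -0.0942, 0.1145], [-0.1221, 0.0053, 0.1199], [-0.1028, 0.093, 0.1233]]
x band [[0.1028, -0.0944, 0.1143], [0.1231, 0.0112, 0.1196], [0.1286, 0.0944, 0.1234]]
gasket [[-0.0954, -0.0949, 0.1184], [0.0033, -0.09, 0.128], [0.0967, -0.084, 0.1312]]
lid x -0.13094291026715293 0.13008661986304376
edge [[-0.1268, 0.1476, 0.3053], [0.0038, 0.1529, 0.314], [0.1273, 0.1613, 0.317]]
fit [0.28314632 0.06344755] 1.8467202217670424 0.0028042280411468114
fit [0.27814724 0.06572914] 1.842086137302456 0.0031470854862530495
floor z [0.00861743 0.01100137 0.01340467]
inner [[-0.12, -0.08, 0.034], [-0.051, -0.069, 0.11], [0.12, 0.076, 0.115]] 667
-0.07 [-0.08757522 -0.07996589  0.09868531] [-0.04011592 -0.06697373  0.11493141]
0.07 [ 0.05309681 -0.07994395  0.10093478] [ 0.09925832 -0.06661752  0.11495997]
```

Call:
jog_arm:
  commands: "0 0 0.06 0 0 0; 0 0 0.12 0 0 0; 0 0 0.17 0 0 0; 0.025 -0.05 0.17 0 0 0; 0.05 -0.1 0.17 0 0 0; 0.075 -0.15 0.17 0 0 0; 0.1 -0.2 0.17 0 0 0; 0.125 -0.25 0.17 0 0 0; 0.15 -0.3 0.17 0 0 0; 0.175 -0.35 0.17 0 0 0; 0.2 -0.4 0.16 0 0 0; 0.225 -0.45 0.15 0 0 0; 0.25 -0.5 0.14 0 0 0; 0.275 -0.55 0.13 0 0 0; 0.3 -0.6 0.12 0 0 0; 0.325 -0.65 0.11 0 0 0; 0.35 -0.7 0.1 0 0 0; 0.375 -0.75 0.09 0 0 0; 0.4 -0.8 0.08 0 0 0; 0.409 -0.827 0.07 0 0 0"
  gripper: 100

```text
time: 3.35
eef_pos: [0.6256, -0.1902, 0.3004]
tcp_rot: [0.163, 0.987, -0.0, -0.0]
contact_force: [-0.6, -0.3, -1.0]
opening: 0.998
```

Run:
```python
from h import *
d=cam('wrist','w1.png'); s=get_state(); print(s['time'],s['eef_pos'],s['tcp_rot'],s['qpos'])
P=pts(d)
for nm,c in(('jar',(.6245,-.1875)),('pur',(.551,-.108))):
    m=(np.hypot(P[:,0]-c[0],P[:,1]-c[1])<.045)&(P[:,2]>.07)&(P[:,2]<.09)
    q=P[m]; 
    if len(q): print(nm,(q.min(0)+q.max(0))/2,np.ptp(q,axis=0))
```

```text
3.4 [ 0.62528803 -0.19257316  0.29827239] [ 1.64082409e-01  9.86445686e-01 -7.13039983e-04 -1.16789448e-03] [-0.45280971  0.20072625  1.55735378 -0.00206619  1.38534759 -1.69356741]
jar [ 0.62338704 -0.18865957  0.07583946] [0.05246735 0.05234549 0.01149308]
pur [ 0.5492927  -0.10862266  0.07599004] [0.05222634 0.05282324 0.0115639 ]
```

View pics/w1.png

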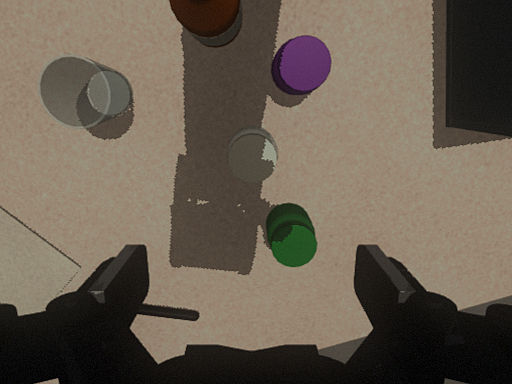

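Call:
jog_arm:
  commands: "-0.001 0 -0.04 0 0 0; -0.001 0 -0.08 0 0 0; -0.001 0 -0.12 0 0 0; -0.001 0 -0.15 0 0 0; -0.001 0 -0.17 0 0 0; -0.001 0 -0.19 0 0 0; -0.001 0 -0.21 0 0 0; -0.001 0 -0.23 0 0 0; -0.001 0 -0.25 0 0 0; -0.001 0 -0.265 0 0 0; -0.001 0 -0.276 0 0 0; -0.001 0 -0.276 0 0 0; -0.001 0 -0.276 0 0 0"

```text
time: 5.03
eef_pos: [0.6246, -0.1877, 0.026]
tcp_rot: [0.162, 0.987, -0.0, 0.001]
contact_force: [1.2, -0.1, 0.6]
opening: 0.998
```

Run:
```python
from h import *
d=cam('wrist','w2.png'); s=get_state(); print(s['time'],s['eef_pos'],s['contact_force'])
d=cam('scene','s2.png')
```

```text
5.075 [ 0.62472024 -0.18784335  0.02631164] [-0.75071521  0.36217303 -0.30994345]
```

View pics/w2.png

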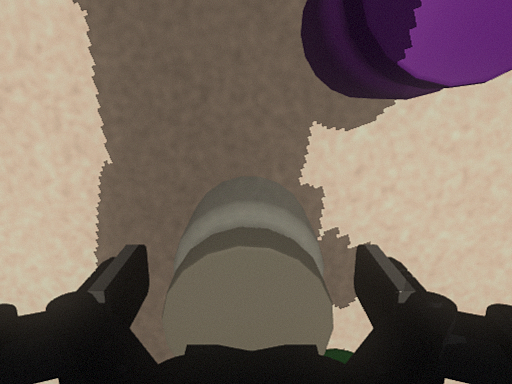

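View pics/s2.png

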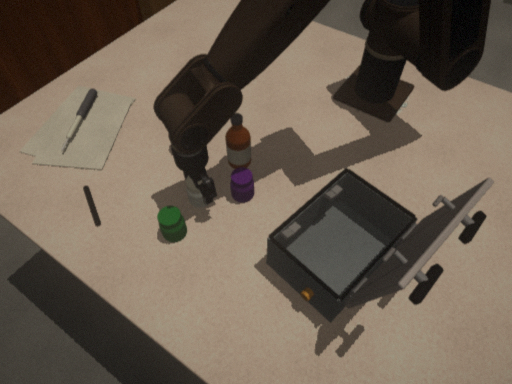

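The jar sits centred between the fingers (about (245,270) in the wrist view), and the bottle is clear. Gripping.

Call:
jog_arm:
  commands: "0 0 0 0 0 0; 0 0 0 0 0 0; 0 0 0 0 0 0; 0 0 0 0 0 0; 0 0 0 0 0 0; 0 0 0 0 0 0; 0 0 0 0 0 0; 0 0 0 0 0 0"
  gripper: 0
  grip_force: 35

```text
time: 6.12
eef_pos: [0.6246, -0.1879, 0.0265]
tcp_rot: [0.162, 0.987, -0.0, 0.001]
contact_force: [-1.5, -0.5, 4.5]
opening: 0.687
```

Call:
jog_arm:
  commands: "0 0 0.01 0 0 0; 0 0 0.03 0 0 0; 0 0 0.06 0 0 0; 0 0 0.1 0 0 0; 0 0 0.14 0 0 0; 0 0 0.17 0 0 0; -0.003 0.02 0.18 0 0 0; -0.01 0.06 0.18 0 0 0; -0.018 0.11 0.18 0 0 0; -0.026 0.16 0.18 0 0 0; -0.034 0.21 0.18 0 0 0; -0.042 0.26 0.18 0 0 0; -0.05 0.31 0.18 0 0 0; -0.055 0.34 0.18 0 0 0; -0.057 0.351 0.18 0 0 0; -0.057 0.351 0.18 0 0 0; -0.057 0.351 0.18 0 0 0"

```text
time: 8.25
eef_pos: [0.5669, 0.1626, 0.205]
tcp_rot: [0.163, 0.987, -0.0, -0.0]
contact_force: [0.3, 0.6, -1.7]
opening: 0.68
```

Run:
```python
from h import *
d=cam('wrist','w3.png'); s=get_state(); print(s['time'],s['eef_pos'],s['contact_force'],s['opening'])
d=cam('scene','s3.png')
```

```text
8.3 [0.56712097 0.16240846 0.20510353] [ 0.91934577  0.43976168 -3.20120747] 0.6837035878167425
```

View pics/w3.png

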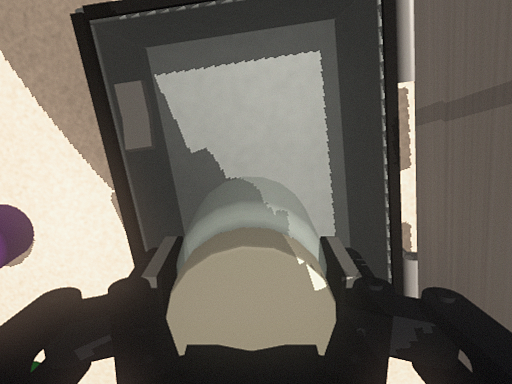

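View pics/s3.png

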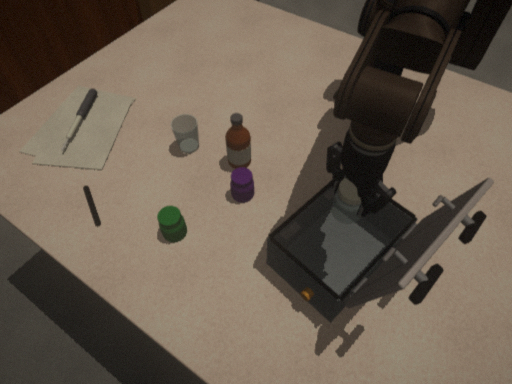

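Call:
jog_arm:
  commands: "0 0 -0.02 0 0 0; 0 0 -0.045 0 0 0; 0 0 -0.07 0 0 0; 0 0 -0.095 0 0 0; 0 0 -0.115 0 0 0; 0 0 -0.13 0 0 0; 0 0 -0.145 0 0 0; 0 0 -0.155 0 0 0; 0 0 -0.161 0 0 0; 0 0 -0.164 0 0 0; 0 0 -0.165 0 0 0; 0 0 -0.165 0 0 0; 0 0 -0.165 0 0 0"

```text
time: 9.98
eef_pos: [0.5673, 0.1636, 0.0407]
tcp_rot: [0.162, 0.987, 0.0, 0.0]
contact_force: [-0.6, -0.3, -2.5]
opening: 0.685
```

Call:
jog_arm:
  commands: "0 0 -0.001 0 0 0; 0 0 -0.002 0 0 0; 0 0 -0.003 0 0 0; 0 0 -0.003 0 0 0; 0 0 -0.003 0 0 0"

```text
time: 10.6
eef_pos: [0.567, 0.1635, 0.0373]
tcp_rot: [0.162, 0.987, 0.0, -0.0]
contact_force: [0.2, -0.5, -3.0]
opening: 0.683
```

Call:
jog_arm:
  commands: "0 0 -0.001 0 0 0; 0 0 -0.001 0 0 0; 0 0 -0.001 0 0 0"

```text
time: 10.98
eef_pos: [0.5671, 0.1635, 0.0365]
tcp_rot: [0.162, 0.987, 0.0, 0.0]
contact_force: [-1.0, 0.3, -1.8]
opening: 0.684
```

Call:
jog_arm:
  commands: "0 0 -0.001 0 0 0; 0 0 -0.001 0 0 0; 0 0 -0.001 0 0 0"

```text
time: 11.35
eef_pos: [0.5672, 0.1635, 0.0364]
tcp_rot: [0.162, 0.987, -0.0, -0.0]
contact_force: [-3.2, -0.7, 4.6]
opening: 0.682
```

Contact: the force rose to +4.6 N at the expected height. Releasing.

Call:
jog_arm:
  commands: "0 0 0 0 0 0; 0 0 0 0 0 0; 0 0 0 0 0 0; 0 0 0 0 0 0; 0 0 0 0 0 0"
  gripper: 95

```text
time: 11.98
eef_pos: [0.567, 0.1635, 0.0353]
tcp_rot: [0.162, 0.987, -0.0, -0.0]
contact_force: [0.5, -0.5, -0.2]
opening: 0.95
```

Call:
jog_arm:
  commands: "0 0 0.01 0 0 0; 0 0 0.025 0 0 0; 0 0 0.045 0 0 0; 0 0 0.07 0 0 0; 0 0 0.11 0 0 0; 0 0 0.15 0 0 0; 0 0 0.2 0 0 0; 0 0 0.25 0 0 0; 0 0 0.3 0 0 0; 0 0 0.35 0 0 0; 0 0 0.35 0 0 0"

```text
time: 13.35
eef_pos: [0.5682, 0.1637, 0.3939]
tcp_rot: [0.162, 0.987, 0.002, 0.006]
contact_force: [0.2, 0.8, 0.1]
opening: 0.947
```

Run:
```python
from h import *
d=cam('wrist','w4.png'); s=get_state(); print(s['time'],s['eef_pos'],s['contact_force'],s['opening'],s['qpos'])
P=pts(d);m=(np.hypot(P[:,0]-.567,P[:,1]-.1635)<.06)&(P[:,2]>.075)&(P[:,2]<.11); q=P[m]; print(np.ptp(q,axis=0),(q.min(0)+q.max(0))/2)
d=cam('scene','s4.png')
```

```text
13.4 [0.56745116 0.16358141 0.39008546] [-0.34042512  0.05552913 -0.2505078 ] 0.9485232360535335 [ 1.08967313e-01  1.98219497e-02  1.59160001e+00 -5.31803788e-07
  1.52253395e+00 -1.13613226e+00]
[0.05222402 0.05225532 0.01607942] [0.56645448 0.1634829  0.08355288]
```

View pics/w4.png

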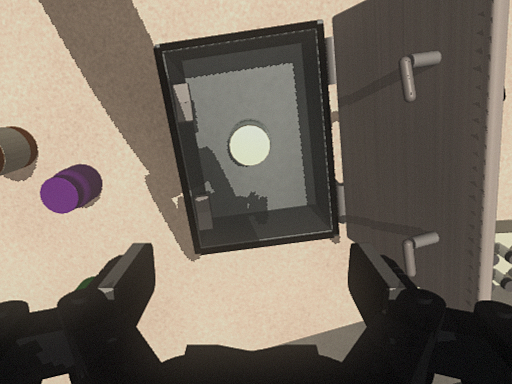

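View pics/s4.png

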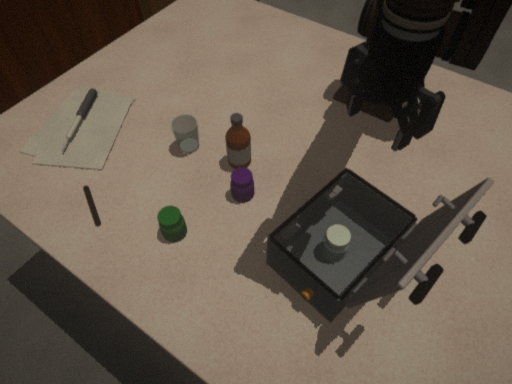

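The jar stands upright near the centre of the chamber: (338,238) in the scene view, cap top about 0.09 m. Next I check the space behind the lid for obstacles.

Run:
```python
from h import *
d=cam('wrist')
P=np.r_[np.load('top_P.npy'),np.load('scene_P.npy'),pts(d)]
p=[.568,.1686,-.1863];c,s=np.cos(p[2]),np.sin(p[2])
dd=P[:,:2]-p[:2];g=np.c_[dd@[c,s],dd@[-s,c],P[:,2]]
m=(g[:,1]>.2)&(abs(g[:,0])<.35)&(g[:,2]>.02)&(g[:,1]<.5)
G=g[m]; 
for xa in np.arange(-.3,.35,.05):
    r=[]
    for ya in np.arange(.2,.45,.05):
        k=(abs(G[:,0]-xa)<.025)&(G[:,1]>=ya)&(G[:,1]<ya+.05); r.append(round(float(G[k,2].max()),2) if k.sum()>3 else 0)
    print(round(xa,2),r)
```

```text
-0.3 [0, 0, 0, 0, 0]
-0.25 [0, 0, 0, 0, 0]
-0.2 [0, 0, 0, 0, 0]
-0.15 [0, 0, 0, 0, 0]
-0.1 [0, 0, 0, 0, 0]
-0.05 [0, 0, 0, 0, 0]
-0.0 [0, 0, 0, 0, 0]
0.05 [0, 0, 0, 0, 0]
0.1 [0, 0, 0, 0, 0]
0.15 [0, 0, 0, 0, 0]
0.2 [0.09, 0.09, 0.09, 0.09, 0.1]
0.25 [0.09, 0.09, 0.09, 0.09, 0.09]
0.3 [0, 0.05, 0.05, 0.05, 0.05]
```

Call:
jog_arm:
  commands: "0 0 0.02 0 0 0.05; 0.008 0.04 0.02 0 0 0.1; 0.017 0.09 0.02 0 0 0.15; 0.026 0.14 0.02 0 0 0.15; 0.035 0.19 0.02 0 0 0.15; 0.042 0.23 0.02 0 0 0.15; 0.046 0.246 0.02 0 0 0.15; 0.046 0.246 -0.01 0 0 0.15; 0.046 0.246 -0.05 0 0 0.15; 0.046 0.246 -0.09 0 0 0.15; 0.046 0.246 -0.115 0 0 0.15; 0.046 0.246 -0.115 0 0 0.15"
  gripper: 0

```text
time: 15.0
eef_pos: [0.6116, 0.4077, 0.2657]
tcp_rot: [0.088, 0.996, -0.002, -0.003]
contact_force: [0.1, -0.4, -0.2]
opening: 0.003
```

Run:
```python
from h import *
d=cam('scene','s5.png'); s=get_state(); print(s['time'],s['eef_pos'],s['contact_force'],s['opening'])
d=cam('wrist','w5.png')
```

```text
15.05 [0.61258168 0.40837058 0.26865244] [0.16134062 0.01547802 0.69491184] -0.004440593259174169
```

View pics/s5.png

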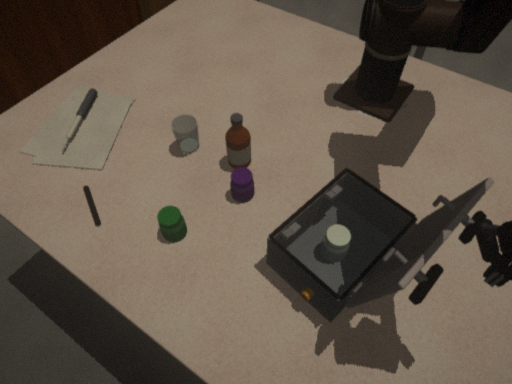

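View pics/w5.png

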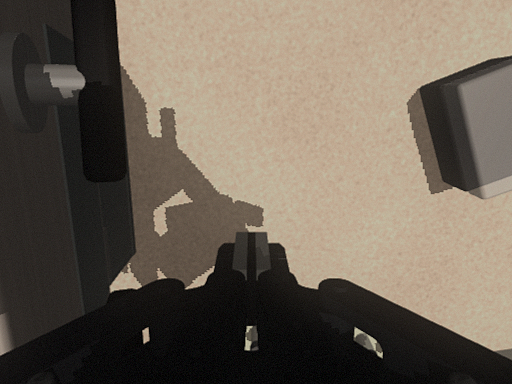

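The closed fingers are clear behind the lid, at col 255 in the wrist view, with latch_a's bar at left (cols 80–130). Now I push the lid forward.

Call:
jog_arm:
  commands: "-0.004 -0.02 0.01 0 0 0; -0.007 -0.039 0.016 0 0 0; -0.010 -0.054 0.016 0 0 0; -0.013 -0.069 0.016 0 0 0; -0.016 -0.084 0.016 0 0 0; -0.018 -0.098 0.016 0 0 0; -0.021 -0.113 0.016 0 0 0; -0.024 -0.128 0.016 0 0 0; -0.026 -0.138 0.013 0 0 0"

```text
time: 16.23
eef_pos: [0.5869, 0.2703, 0.2833]
tcp_rot: [0.088, 0.996, -0.0, -0.0]
contact_force: [0.6, 1.6, 1.9]
opening: -0.0
```

Run:
```python
from h import *
d=cam('scene','s6.png'); s=get_state(); print(s['time'],s['eef_pos'],s['contact_force'],s['opening'])
```

```text
16.275 [0.58652248 0.26916522 0.28238204] [0.65152651 0.84169054 1.43206436] -0.0015092672863111294
```

View pics/s6.png

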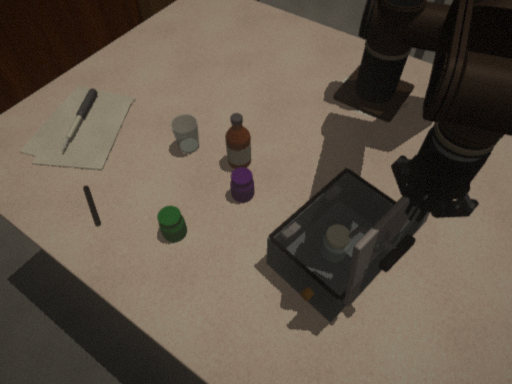

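Call:
jog_arm:
  commands: "-0.002 -0.012 -0.004 0 0 0; -0.004 -0.024 -0.009 0 0 0; -0.007 -0.035 -0.014 0 0 0; -0.009 -0.047 -0.018 0 0 0; -0.011 -0.059 -0.022 0 0 0; -0.013 -0.071 -0.026 0 0 0; -0.016 -0.083 -0.03 0 0 0; -0.018 -0.094 -0.034 0 0 0; -0.020 -0.108 -0.042 0 0 0; -0.022 -0.118 -0.048 0 0 0"

```text
time: 17.52
eef_pos: [0.5647, 0.1523, 0.2345]
tcp_rot: [0.088, 0.996, -0.0, -0.0]
contact_force: [0.7, 0.4, -1.1]
opening: 0.004
```

Call:
jog_arm:
  commands: "0 0 0.02 0 0 0; 0 0 0.05 0 0 0; 0 0 0.09 0 0 0; 0 0 0.13 0 0 0; 0 0 0.15 0 0 0; 0 0 0.15 0 0 0; 0 0 0.15 0 0 0; 0 0 0.15 0 0 0; 0 0 0.15 0 0 0; 0 0 0.15 0 0 0; 0 0 0.15 0 0 0; 0 0 0.15 0 0 0; 0 0 0.15 0 0 0; 0 0 0.15 0 0 0; 0 0 0.15 0 0 0; 0 0 0.15 0 0 0"
  gripper: 50

```text
time: 19.52
eef_pos: [0.565, 0.1535, 0.3853]
tcp_rot: [0.088, 0.996, -0.0, 0.0]
contact_force: [0.5, 0.8, 0.4]
opening: 0.498
```

Run:
```python
from h import *
d=cam('scene','s7.png'); np.savez('s7.npz',**d); s=get_state(); print(s['time'],s['eef_pos'],s['contact_force'],s['opening'])
d=cam('wrist','w7.png'); np.savez('w7.npz',**d)
d=cam('top','t7.png'); np.savez('t7.npz',**d)
```

```text
19.575 [0.56499904 0.15349299 0.3853097 ] [-0.53945823  1.08688576  0.09492197] 0.4987838401505408
```

View pics/s7.png

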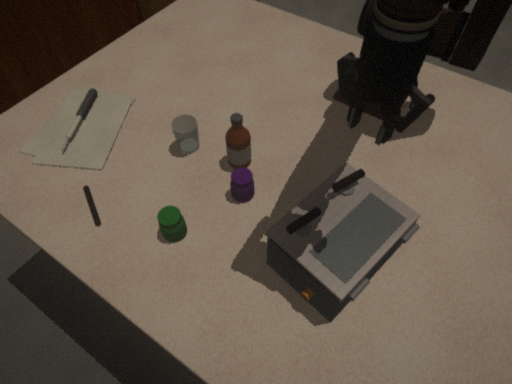

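View pics/w7.png

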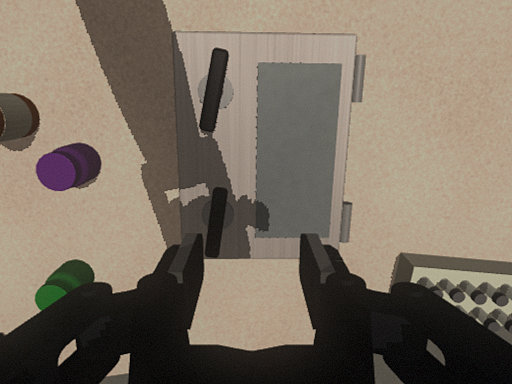

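View pics/t7.png

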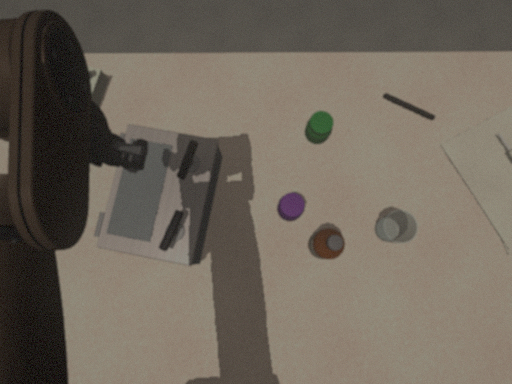

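The lid is down with both bars visible: latch_a at wrist-view (214,90), latch_b at (217,222). Measuring them.

```bash
cat > meas.py <<'E'
from h import *
p=[.568,.1686,-.1863];c,s=np.cos(p[2]),np.sin(p[2])
def loc(W): d=W[:,:2]-p[:2]; return np.c_[d@[c,s],d@[-s,c],W[:,2]]
def meas(D):
  for n,d in D.items():
    P=pts(d);g=loc(P)
    for nm,x0 in(('a',-.07),('b',.07)):
        m=(abs(g[:,0]-x0)<.06)&(abs(g[:,1]+.055)<.06)&(g[:,2]>.164)&(g[:,2]<.186)
        if m.sum()<30: print(n,nm,'few',m.sum());continue
        t=np.median(g[m,2]);k=m&(g[:,2]>np.percentile(g[m,2],90)-.008)
        q=P[k][:,:2].astype(np.float32)
        (cx,cy),(w,h),_=r=cv2.minAreaRect(q)
        B=cv2.boxPoints(r);e=max((B[1]-B[0],B[2]-B[1]),key=np.linalg.norm);a=np.arctan2(e[1],e[0]);a=(a+np.pi/2)%np.pi-np.pi/2
        lo=loc(np.array([[cx,cy,0]]))[0]
        print(n,nm,'world',round(cx,4),round(cy,4),'size',round(w,3),round(h,3),'yaw',round(a,3),'cw',round((p[2]-a+.5)%np.pi-.5,3),'top',np.percentile(g[k,2],95).round(4),'local',lo[:2].round(4))
    m=(abs(g[:,0])<.1)&(g[:,2]>.12)&(g[:,2]<.16)
    for y0 in(.08,-.01,-.085):
        k=m&(abs(g[:,1]-y0)<.008); print('  lid z at y',y0,np.median(g[k,2]).round(4) if k.any() else None)
E
python3 - <<'E'
from meas import *
meas({n:np.load(n+'7.npz') for n in 'swt'})
E
```

```text
s a world 0.4882 0.1289 size 0.016 0.08 yaw -0.391 cw 0.205 top 0.1792 local [-0.071  -0.0538]
s b world 0.6252 0.1032 size 0.017 0.08 yaw -0.346 cw 0.159 top 0.1791 local [ 0.0683 -0.0537]
  lid z at y 0.08 0.1364
  lid z at y -0.01 0.139
  lid z at y -0.085 0.1406
w a world 0.4871 0.1288 size 0.016 0.08 yaw -0.393 cw 0.207 top 0.179 local [-0.0721 -0.0541]
w b world 0.6239 0.1032 size 0.016 0.079 yaw -0.329 cw 0.143 top 0.1786 local [ 0.067  -0.0539]
  lid z at y 0.08 0.1366
  lid z at y -0.01 0.1392
  lid z at y -0.085 0.1407
t a world 0.4895 0.1288 size 0.016 0.079 yaw -0.394 cw 0.208 top 0.1791 local [-0.0698 -0.0537]
t b world 0.6264 0.1028 size 0.016 0.079 yaw -0.324 cw 0.138 top 0.1791 local [ 0.0696 -0.0538]
  lid z at y 0.08 0.1365
  lid z at y -0.01 0.139
  lid z at y -0.085 0.1405
```

Call:
jog_arm:
  commands: "-0.03 -0.01 0 0 0 -0.07; -0.06 -0.02 0 0 0 -0.14; -0.077 -0.025 -0.02 0 0 -0.215; -0.077 -0.025 -0.06 0 0 -0.215; -0.077 -0.025 -0.1 0 0 -0.215; -0.077 -0.025 -0.14 0 0 -0.215; -0.077 -0.025 -0.165 0 0 -0.215; -0.077 -0.025 -0.19 0 0 -0.215; -0.077 -0.025 -0.19 0 0 -0.215; -0.077 -0.025 -0.19 0 0 -0.215"
  gripper: 50

```text
time: 20.92
eef_pos: [0.4887, 0.1285, 0.1965]
tcp_rot: [0.194, 0.981, 0.0, 0.001]
contact_force: [0.5, -0.2, 0.2]
opening: 0.501
```

Run:
```python
from h import *
d=cam('wrist','w8.png'); s=get_state(); print(s['time'],s['eef_pos'],s['tcp_rot'],s['qpos'])
```

```text
20.975 [0.48896706 0.12854408 0.1969968 ] [1.94145446e-01 9.80971764e-01 3.46250108e-04 1.35055075e-03] [ 5.61516491e-02 -6.14591898e-02  2.02121447e+00 -1.70954548e-06
  1.17904891e+00 -1.12387115e+00]
```

View pics/w8.png

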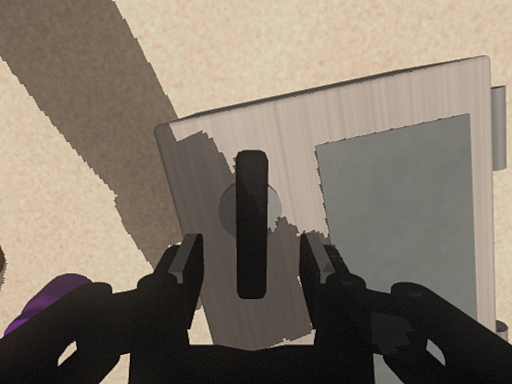

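Call:
jog_arm:
  commands: "-0.001 0 -0.015 0 0 0; -0.001 0 -0.03 0 0 0; -0.001 0 -0.04 0 0 0; -0.001 0 -0.044 0 0 0; -0.001 0 -0.044 0 0 0; -0.001 0 -0.044 0 0 0"

```text
time: 21.72
eef_pos: [0.4874, 0.1285, 0.1518]
tcp_rot: [0.194, 0.981, 0.0, 0.0]
contact_force: [-0.6, 0.0, -0.2]
opening: 0.501
```

Call:
jog_arm:
  commands: "0 0 0 0 0 0; 0 0 0 0 0 0; 0 0 0 0 0 0; 0 0 0 0 0 0; 0 0 0 0 0 0; 0 0 0 0 0 0; 0 0 0 0 0 0"
  gripper: 0
  grip_force: 60

```text
time: 22.6
eef_pos: [0.4874, 0.1287, 0.1516]
tcp_rot: [0.194, 0.981, 0.0, 0.001]
contact_force: [2.5, 3.7, 1.1]
opening: 0.174
```

Opening of 14.8 mm, so the bar is held. Turning clockwise, part way first.

Call:
jog_arm:
  commands: "0 0 0 0 0 -0.07; 0 0 0 0 0 -0.14; 0 0 0 0 0 -0.21; 0 0 0 0 0 -0.28; 0 0 -0.0005 0 0 -0.35; 0 0 -0.001 0 0 -0.42; 0 0 -0.0015 0 0 -0.49; 0 0 -0.002 0 0 -0.56; 0 0 -0.0025 0 0 -0.63; 0 0 -0.003 0 0 -0.7; 0 0 -0.003 0 0 -0.7"

```text
time: 23.98
eef_pos: [0.4877, 0.1284, 0.1492]
tcp_rot: [0.519, 0.855, 0.001, 0.001]
contact_force: [1.6, 2.3, 3.4]
opening: 0.175
```

Run:
```python
from h import *
s=get_state(); print(s['contact_force'],s['wrist_torque'],s['opening'])
```

```text
[1.55343812 2.28517575 3.44281231] [ 0.2957305  -0.3390989  -0.01854578] 0.1747764506396539
```

Call:
jog_arm:
  commands: "0 0 -0.0005 0 0 -0.07; 0 0 -0.001 0 0 -0.14; 0 0 -0.001 0 0 -0.21; 0 0 -0.001 0 0 -0.28; 0 0 -0.001 0 0 -0.35; 0 0 -0.001 0 0 -0.42; 0 0 -0.001 0 0 -0.49; 0 0 -0.001 0 0 -0.56; 0 0 -0.001 0 0 -0.62; 0 0 -0.001 0 0 -0.66; 0 0 -0.001 0 0 -0.68; 0 0 -0.001 0 0 -0.68"

```text
time: 25.48
eef_pos: [0.4879, 0.128, 0.1476]
tcp_rot: [0.774, 0.634, 0.001, 0.001]
contact_force: [4.1, 0.6, 1.5]
opening: 0.172
```

Run:
```python
from h import *
s=get_state(); print(s['contact_force'],s['wrist_torque'],s['opening'],s['qpos'])
q=s['tcp_rot'];print('jaw',2*np.arctan2(q[1],q[0])-np.pi/2)
d=cam('scene','s9.png')
```

```text
[4.09874235 0.64484851 1.48452655] [-0.03723834 -1.04890933  0.37680044] 0.1717544656820286 [ 5.58397560e-02 -5.71583260e-03  2.06401651e+00 -1.51166057e-03
  1.08072682e+00  2.54560614e-01]
jaw -0.19801104889668664
```

View pics/s9.png

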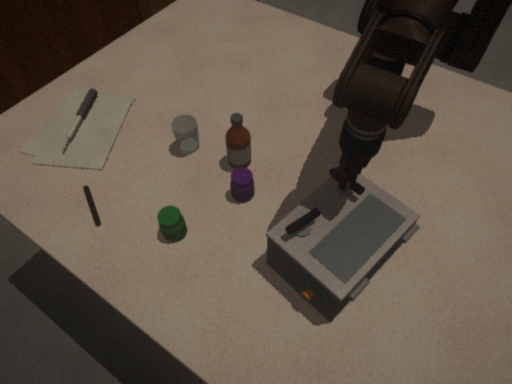

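Latch_a reached its stop: jaw yaw −0.198 (about 1.58 rad), torque up to 0.38 N m. Releasing it and moving to latch_b.

Call:
jog_arm:
  commands: "0 0 0 0 0 0; 0 0 0 0 0 0; 0 0 0 0 0 0; 0 0 0 0 0 0; 0 0 0.02 0 0 0; 0 0 0.05 0 0 0; 0 0 0.08 0 0 0.1; 0.02 -0.004 0.1 0 0 0.25; 0.04 -0.008 0.1 0 0 0.4; 0.06 -0.012 0.1 0 0 0.55; 0.08 -0.016 0.1 0 0 0.7; 0.1 -0.02 0.1 0 0 0.85; 0.12 -0.024 0.1 0 0 1.0; 0.137 -0.025 0.1 0 0 1.15; 0.137 -0.025 0.1 0 0 1.3; 0.137 -0.025 0.1 0 0 1.43; 0.137 -0.025 0.1 0 0 1.43; 0.137 -0.025 0.1 0 0 1.43"
  gripper: 50

```text
time: 27.78
eef_pos: [0.6239, 0.1035, 0.2472]
tcp_rot: [0.17, 0.985, -0.0, -0.0]
contact_force: [0.0, -0.5, -0.8]
opening: 0.497
```

Run:
```python
from meas import *
s=get_state(); print(s['time'],s['eef_pos'],s['contact_force'],s['opening'])
q=s['tcp_rot'];print('jaw',2*np.arctan2(q[1],q[0])-np.pi/2)
meas({'s':cam('scene','s10.png'),'w':cam('wrist','w10.png'),'t':cam('top')})
```

```text
27.775 [0.62388143 0.10350582 0.24719755] [ 0.04876602 -0.4605339  -0.83920117] 0.4971083919239638
jaw 1.22814635067905
s a world 0.4885 0.1326 size 0.07 0.016 yaw 1.365 cw 1.59 top 0.1748 local [-0.0715 -0.0501]
s b world 0.6257 0.1019 size 0.016 0.08 yaw -0.315 cw 0.129 top 0.1748 local [ 0.0691 -0.0548]
  lid z at y 0.08 0.1357
  lid z at y -0.01 0.136
  lid z at y -0.085 0.1353
w a few 0
w b world 0.6239 0.1014 size 0.016 0.079 yaw -0.334 cw 0.148 top 0.1743 local [ 0.0674 -0.0557]
  lid z at y 0.08 0.136
  lid z at y -0.01 0.1363
  lid z at y -0.085 0.1356
t a world 0.488 0.1212 size 0.067 0.016 yaw 1.38 cw 1.575 top 0.1748 local [-0.0698 -0.0614]
t b world 0.6111 0.1073 size 0.017 0.047 yaw -0.341 cw 0.155 top 0.1748 local [ 0.0537 -0.0523]
  lid z at y 0.08 None
  lid z at y -0.01 0.1355
  lid z at y -0.085 0.1354
```

View pics/w10.png

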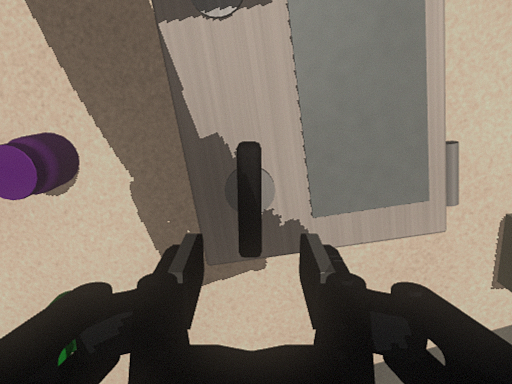

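View pics/s10.png

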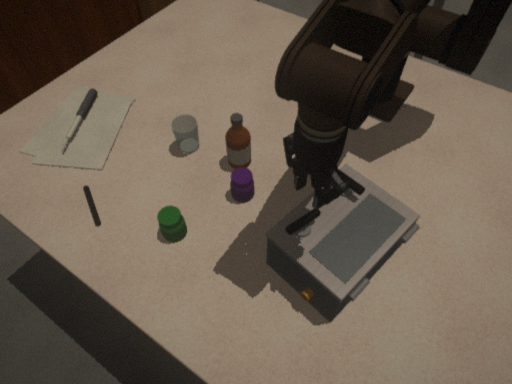

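Call:
jog_arm:
  commands: "0.001 -0.001 -0.03 0 0 0.01; 0.001 -0.001 -0.06 0 0 0.01; 0.001 -0.001 -0.08 0 0 0.01; 0.001 -0.001 -0.092 0 0 0.01; 0.001 -0.001 -0.099 0 0 0.01; 0.001 -0.001 -0.099 0 0 0.01; 0.001 -0.001 -0.099 0 0 0.01"

```text
time: 28.8
eef_pos: [0.6257, 0.1025, 0.1495]
tcp_rot: [0.165, 0.986, 0.0, 0.001]
contact_force: [-0.5, -0.2, 0.2]
opening: 0.496
```

Call:
jog_arm:
  commands: "0 0 0 0 0 0; 0 0 0 0 0 0; 0 0 0 0 0 0; 0 0 0 0 0 0; 0 0 0 0 0 0; 0 0 0 0 0 0; 0 0 0 0 0 0"
  gripper: 0

```text
time: 29.68
eef_pos: [0.6252, 0.1019, 0.1492]
tcp_rot: [0.165, 0.986, -0.001, 0.0]
contact_force: [-1.7, -3.0, 6.1]
opening: 0.173
```

Call:
jog_arm:
  commands: "0 0 0 0 0 -0.07; 0 0 0 0 0 -0.14; 0 0 0 0 0 -0.21; 0 0 0 0 0 -0.28; 0 0 0 0 0 -0.35; 0 0 0 0 0 -0.42; 0 0 0 0 0 -0.49; 0 0 0 0 0 -0.56; 0 0 0 0 0 -0.63; 0 0 0 0 0 -0.7; 0 0 0 0 0 -0.7"

```text
time: 31.05
eef_pos: [0.6253, 0.1019, 0.1493]
tcp_rot: [0.493, 0.87, -0.0, 0.001]
contact_force: [-2.5, -3.3, 5.8]
opening: 0.175
```

Call:
jog_arm:
  commands: "0 0 0 0 0 -0.07; 0 0 0 0 0 -0.14; 0 0 0 0 0 -0.21; 0 0 0 0 0 -0.28; 0 0 0 0 0 -0.35; 0 0 0 0 0 -0.42; 0 0 0 0 0 -0.49; 0 0 0 0 0 -0.56; 0 0 0 0 0 -0.63; 0 0 0 0 0 -0.69; 0 0 0 0 0 -0.73; 0 0 0 0 0 -0.75; 0 0 0 0 0 -0.75"

```text
time: 32.67
eef_pos: [0.6253, 0.1018, 0.1492]
tcp_rot: [0.776, 0.63, -0.0, 0.001]
contact_force: [-2.2, -3.7, 6.1]
opening: 0.178
```

Run:
```python
from h import *
s=get_state(); print(s['contact_force'],s['wrist_torque'],s['opening'])
q=s['tcp_rot'];print('jaw',2*np.arctan2(q[1],q[0])-np.pi/2)
```

```text
[-2.22144306 -3.66743364  6.14112673] [-0.65207464  0.35021575  0.60112215] 0.17783777107755175
jaw -0.20672142740415445
```

Latch_b is at its stop as well (jaw −0.207, torque 0.60 N m). Releasing, backing off and checking.

Call:
jog_arm:
  commands: "0 0 0 0 0 0; 0 0 0 0 0 0; 0 0 0 0 0 0; 0 0 0 0 0 0; 0 0 0.02 0 0 0; 0 0 0.05 0 0 0; 0 0 0.09 0 0 0; 0 0 0.13 0 0 0; 0 0 0.17 0 0 0; 0 0 0.21 0 0 0; 0 0 0.21 0 0 0; 0 0 0.21 0 0 0"
  gripper: 50

```text
time: 34.17
eef_pos: [0.6248, 0.1025, 0.3585]
tcp_rot: [0.777, 0.629, 0.0, 0.0]
contact_force: [-0.0, -0.1, -0.7]
opening: 0.496
```

Run:
```python
from meas import *
s=get_state(); print(s['time'],s['eef_pos'],s['contact_force'],s['opening'])
meas({'s':cam('scene','s11.png'),'w':cam('wrist','w11.png'),'t':cam('top')})
```

```text
34.175 [0.62475083 0.10250379 0.3585478 ] [-0.00896968 -0.08108726 -0.67148008] 0.49585716106944994
s a world 0.4878 0.1277 size 0.079 0.017 yaw 1.393 cw 1.563 top 0.1745 local [-0.0712 -0.055 ]
s b world 0.6249 0.1018 size 0.079 0.017 yaw 1.368 cw 1.588 top 0.1745 local [ 0.0683 -0.0551]
  lid z at y 0.08 0.1357
  lid z at y -0.01 0.1359
  lid z at y -0.085 0.1352
w a world 0.4884 0.1269 size 0.08 0.016 yaw 1.382 cw 1.573 top 0.1745 local [-0.0705 -0.0557]
w b world 0.6251 0.1009 size 0.08 0.016 yaw 1.385 cw 1.57 top 0.1743 local [ 0.0687 -0.0559]
  lid z at y 0.08 0.136
  lid z at y -0.01 0.1362
  lid z at y -0.085 0.1354
t a world 0.4892 0.1271 size 0.079 0.016 yaw 1.381 cw 1.575 top 0.1747 local [-0.0698 -0.0554]
t b world 0.6262 0.1011 size 0.079 0.017 yaw 1.39 cw 1.565 top 0.1745 local [ 0.0697 -0.0556]
  lid z at y 0.08 None
  lid z at y -0.01 0.1358
  lid z at y -0.085 0.1351
```

View pics/s11.png

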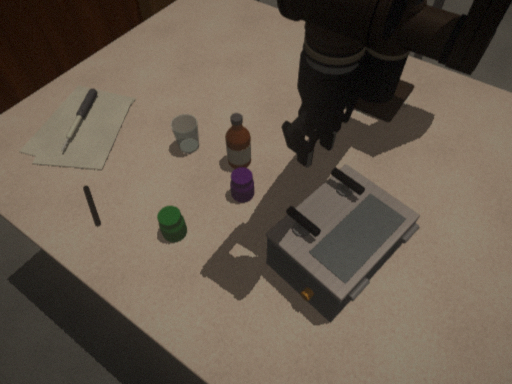

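Both bars are square to the hinge (1.57), the lid is flat and drawn tight, the bottle and beaker have not moved, and the arm is clear. Handing in.

```bash
python3 -c "
from plant import ctrl
print(ctrl.sign_off())"
```

```text
the job is handed in; nothing more can be done
None
```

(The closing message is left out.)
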